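# Sort the end-of-day leftovers into their trays

## Robot

A 6-joint arm with a two-finger parallel gripper is mounted at the origin on a cart in front of the work surface, level with it; the furniture and walls round the work are solid. World frame = base frame: x ahead of the robot, y to its left, z up, the work surface at z = 0. Lengths are in m, angles in degrees, forces in N, time in s.
With the tool pointing down it reaches from about 0.325 to 0.9 m from the base axis. Payload 3.5 kg.
Tool frame: the origin (TCP) lies on the mounting face of the last link; the fingertips stand 173 mm ahead of it and the grasp point (between the pads) lies 155 mm ahead of it (env.finger_overhang is the distance from the TCP to the fingertips, in m); z points along the fingers, y is the line along which they close (so a half turn about z gives the same grasp; the last joint's range is limited). The gripper opens to 85 mm and grips with 20 to 120 N. Pads are 22 mm wide; open, the fingers measure 114 mm over their backs; the gripper's body (76 mm by 85 mm) begins 54 mm behind the grasp point. The pads swing forward as they close: fully open they stand 13 mm farther back than shut.
Start: joints at [67.873, 15.837, -1.513, 72.651, 0, 84.076], TCP at [0.174, 0.6, 0.405] pointing down, gripper open.
Joint ranges: [-178.77, 178.77], [-48.84, 107.48], [-61.69, 71.31], [-111.58, 123.2], [-90, 87.43], [-180, 180]. Speed limits (degrees/s): [147.25, 147.25, 180, 180, 180, 180].

## Interface

Orientations are given as a 3x3 rotation matrix whose columns are the frame's x, y, z axes.
In Python, from bench import env gives the robot as it stands.
- The arm moves only by the shell command python3 -m crank 'ROWS' [OPENING] [FORCE]. ROWS is a JSON list of rows, 1 to 8 of them, each of 6 numbers: dx, dy, dz in m, then a rotation vector rx, ry, rz in degrees; each row shifts and turns the commanded pose from where the row before left it, along the tool's axes as they then stand; what a row does not reach is not made up. A row lasts 1/12 s, in which the tool goes at most 0.0417 m and 7.16 degrees, less where a joint would pass 70% of its speed; a pose out of reach is approached as far as the arm can. OPENING is the finger opening in m, set as the command begins (- or left out keeps the last). The fingers move at their own pace and stop on an object; FORCE is the grip in N (left out, the last holds). Time passes only in rows, so rows that do not move let the fingers close. It prints the time, the measured TCP pose, the force, the opening and the grip force at its end. Input that does not fit is refused with a message, and nothing moves.
- env.observe(): the state, without advancing time (a new reading comes with each control period).
- env.snapshot(name): name is "scene" or "top" or "wrist"; returns a dict with "img" (384x512x3 uint8, blue, green, red), "z_map" (384x512 float32, m along the optical axis (not along the pixel's ray), 0 where there is no reading), "fx", "fy", "cx", "cy" (pixels), "origin" and "orientation" of the camera in the world. Camera axes: x right, y up, looking along -z (the intrinsics and any distortion apply to the point x, -y, -z); pixel columns grow to the right and rows downward; lengths in m; the calibration is good to about 2 mm. The wrist camera is an equidistant fisheye: a pixel r from the principal point sees the ray r / f radians off the axis. A picture is of the moment at which its call begins.
- env.close_job(): hands the job in; it is judged then, once.
The state is a dict: "clock": time; "qpos": joint angles; "joint_vel": joint speeds; "joint_efforts": joint torques, N m; "tcp_pos": TCP position; "ee_rot": TCP orientation; "contact_force": force on the tool from outside, world axes, zero at the start; "moment": the same for the moment, N m; "finger_gap": finger opening in m; "gripper_force": force on a finger pad.
Only numpy, scipy, OpenCV 4.12 (cv2) and the standard library are available. Lean on these libraries where they do the work, as an engineer would, in place of code of your own. Each camera call takes 0.05 s, during which the arm holds its last target. There are 200 camera calls.

## Task

Tidy the worktop by sorting the five leftovers into the three shallow trays: the two pale wooden offcuts into the brown wooden tray, the two drill bits into the red tray and the yellow tape measure into the blue tray. Each must lie flat on the floor of its tray (nothing stacked or leaning on a rim, the tape measure standing upright as it does now). Leave the black roll of tape where it is.

Things in the scene. Friction and masses are not known exactly. Their poses are not given: they have to be found in the camera images.
- tray_wood: Brown wooden sorting tray, fixed to the worktop: outside 168 (x) x 134 (y) x 14 high mm, open on top, walls and floor 4 mm thick, so the inside is 160 x 126 mm and 10 mm deep and the inner floor is 4 mm above the origin. Origin: centre of its underside, on the worktop (z = 0); x along its long side, y along its short side, z up.
- tray_red: Red painted sorting tray, fixed to the worktop: outside 168 (x) x 134 (y) x 14 high mm, open on top, walls and floor 4 mm thick, so the inside is 160 x 126 mm and 10 mm deep and the inner floor is 4 mm above the origin. Origin: centre of its underside, on the worktop (z = 0); x along its long side, y along its short side, z up.
- tray_blue: Blue plastic sorting tray, fixed to the worktop: outside 168 (x) x 134 (y) x 14 high mm, open on top, walls and floor 4 mm thick, so the inside is 160 x 126 mm and 10 mm deep and the inner floor is 4 mm above the origin. Origin: centre of its underside, on the worktop (z = 0); x along its long side, y along its short side, z up.
- offcut_thick: Pale wooden offcut, thick and narrow block, 34 (x) x 70 (y) x 30 high mm, lying on the worktop. Origin: centre of its underside; z up, y along its length.
- offcut_thin: Pale wooden offcut, thin flat block, 40 (x) x 75 (y) x 16 high mm, lying on the worktop. Origin: centre of its underside; z up, y along its length.
- bit_long: Long grey steel drill bit, 10 (x) x 107 (y) x 10 high mm, lying on the worktop; it does not roll easily. Origin: centre of its underside; z up, y along its length (the origin is mid-length to 2 mm).
- bit_short: Short grey steel drill bit, 8 (x) x 75 (y) x 8 high mm, lying on the worktop; it does not roll easily. Origin: centre of its underside; z up, y along its length (the origin is mid-length to 2 mm).
- tape_measure: Yellow and black tape measure standing upright, 44 (x, its thickness) x 81 (y) x 68 high mm; its two broad flat faces look along x. Origin: centre of its underside; z up, y along its length; the middle of its case is at y = +3 mm.
- black_tape: Black roll of electrical tape lying flat, 62 x 59 x 19 high mm, loose; to be left alone. Origin: centre of its underside; z up.
There are look-alikes about, which are no part of the job. Several things look just like the offcut_thin: the one meant starts farthest from the robot's base.

How it is judged:
By the outcome, as a careful person would: the job done as asked, in the order asked, and still so for the second after the job is handed in, with the robot touching nothing.
It also fails if it takes over 128 s, if anything falls off the work surface, if the arm or the gripper's body presses on something with over 40 N, if the wrist force passes 120 N, or if a joint passes its speed limit or range.

## Working session

There is one attempt and no reset: what is moved stays moved. The work goes in short steps, Python scripts to look and compute and a shell command to move; the robot and the scene stay as the last step left them, time stands still between calls to the robot, and variables do not carry over. Pictures are saved under pics/ and viewed, at most 14 in all, crops included, and the job is handed in when it is done.

```bash
ls; mkdir -p pics
python3 - <<'E'
from bench import env
import cv2,numpy as np
o=env.observe();print(o)
for n in("scene","top"):
    s=env.snapshot(n);cv2.imwrite(f"pics/{n}0.png",cv2.resize(s["img"],(800,600),interpolation=cv2.INTER_CUBIC));np.savez(f"{n}0.npz",**s)
    print(n,{k:v for k,v in s.items() if k not in("img","z_map")},(s["z_map"]>0).mean())
E
```

```text
pics
{'clock': 0.0, 'qpos': array([ 6.78731027e+01,  1.58784624e+01, -1.59909154e+00,  7.26523692e+01,
       -1.37556237e-03,  8.40758068e+01]), 'joint_vel': array([ 0.02788529,  0.01961379, -0.15737624, -0.07310148, -0.01905372,
       -0.10368807]), 'joint_efforts': array([-1.17795174e-03, -4.45512414e+01,  2.95200437e+01,  1.64077152e-02,
       -6.53467578e-05,  5.75519920e-06]), 'tcp_pos': array([0.1742529 , 0.59979071, 0.4035468 ]), 'ee_rot': array([[-9.60280438e-01,  2.79035462e-01, -8.31866148e-04],
       [ 2.79036623e-01,  9.60278143e-01, -2.10962307e-03],
       [ 2.10163233e-04, -2.25795089e-03, -9.99997429e-01]]), 'contact_force': array([ 0.37443218, -0.47780096,  0.74110422]), 'moment': array([-0.02819472, -0.03487832, -0.01459866]), 'gripper_force': 0.0, 'finger_gap': 0.08517466703345297}
scene {'fx': 423.88467101110314, 'fy': 423.88467101110314, 'cx': 261.2838598521864, 'cy': 189.95164465122244, 'origin': array([ 0.01332568, -0.8182071 ,  0.73349884]), 'orientation': array([[ 0.88040999,  0.28350096, -0.38013874],
       [-0.47420892,  0.52288782, -0.70831789],
       [-0.00203888,  0.80387532,  0.59479435]])} 0.9963277180989584
top {'fx': 486.936068979384, 'fy': 486.936068979384, 'cx': 259.37065223023313, 'cy': 196.52291037858703, 'origin': array([ 0.30894052, -0.03576117,  1.26648711]), 'orientation': array([[ 0.00780227,  0.9940814 , -0.10835728],
       [-0.99996722,  0.00799067,  0.00130459],
       [ 0.00216272,  0.10834355,  0.99411116]])} 0.9958648681640625
```

View pics/top0.png

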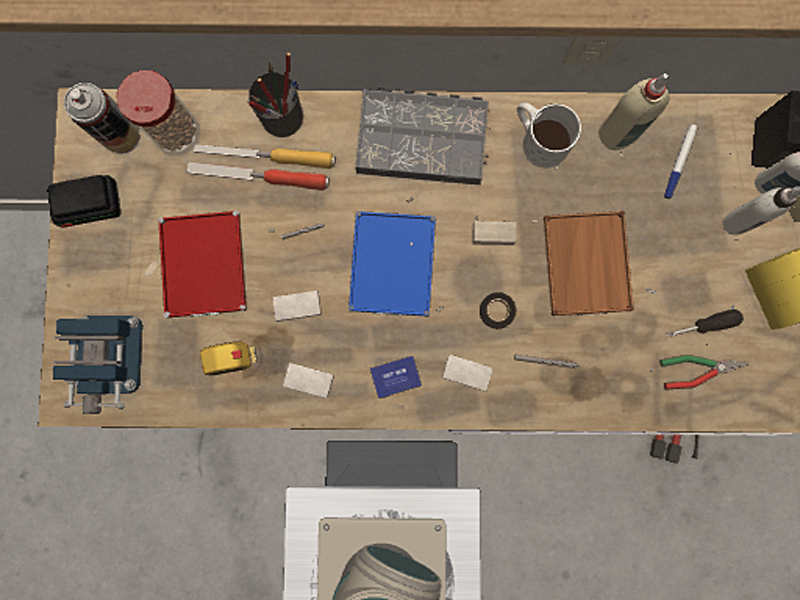

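View pics/scene0.png

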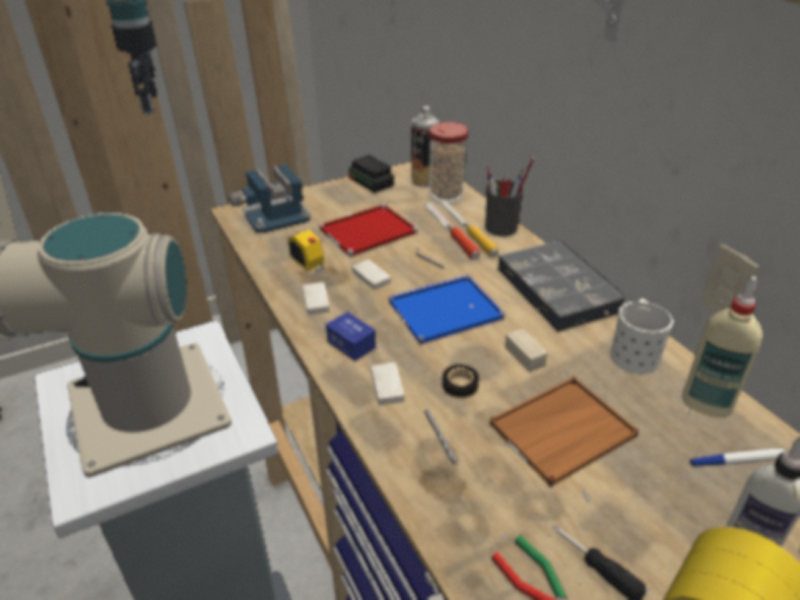

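The top view, in 800x600 px, shows:
- **Trays:** red (202,264), blue (392,264), wood (588,263).
- **Offcuts:** thick (495,232). The thin look-alikes are A (297,305), B (308,380) and C (468,372).
- **Bits:** short (303,231), long (546,360).
- **Others:** tape measure (228,357), black tape (498,310).

The scene view shows the same things from the right: thin A (371,273), B (316,297), C (388,382), thick (525,348). A appears farthest from the base, so I'll measure it.

```bash
cat > h.py <<'E'
import numpy as np,cv2
def ray(s,u,v):
    u=np.asarray(u,float);v=np.asarray(v,float)
    d=np.stack([(u-s["cx"])/s["fx"],-(v-s["cy"])/s["fy"],-np.ones_like(u)],-1)
    return d@np.asarray(s["orientation"]).T
def onplane(s,u,v,z):
    d=ray(s,u,v);o=np.asarray(s["origin"]);return o+d*((z-o[2])/d[...,2])[...,None]
def bydepth(s):
    v,u=np.mgrid[:384,:512];return s["origin"]+ray(s,u,v)*s["z_map"][...,None]
def wray(s,u,v):   # fisheye
    a=np.asarray(u,float)-s["cx"];b=np.asarray(v,float)-s["cy"]
    th=np.hypot(a/s["fx"],b/s["fy"]);ph=np.arctan2(b/s["fy"],a/s["fx"])
    d=np.stack([np.sin(th)*np.cos(ph),-np.sin(th)*np.sin(ph),-np.cos(th)],-1)
    return d@np.asarray(s["orientation"]).T
def wplane(s,u,v,z):
    d=wray(s,u,v);o=np.asarray(s["origin"]);return o+d*((z-o[2])/d[...,2])[...,None]
def tri(o1,d1,o2,d2):
    A=sum((np.eye(3)-np.outer(d,d)/(d@d)) for d in(d1,d2));b=sum((np.eye(3)-np.outer(d,d)/(d@d))@o for o,d in((o1,d1),(o2,d2)))
    p=np.linalg.solve(A,b);return p,abs(np.cross(d1,d2)@(o2-o1))/np.linalg.norm(np.cross(d1,d2))
def rect(P):   # planar points (m) -> centre, sides mm, long axis angle deg in world
    c,(w,h),a=cv2.minAreaRect((P[:,:2]*1000).astype(np.float32))
    if w>h: w,h,a=h,w,a+90   # h long; long axis dir = a+90
    return np.array(c)/1000,(w,h),(a+90)%180
E
python3 - <<'E'
from h import *
T=dict(np.load("top0.npz"));S=dict(np.load("scene0.npz"))
seeds={"red":((202,264),(368,229)),"blue":((392,264),(446,308)),"wood":((588,263),(564,428)),"thick":((495,232),(525,348)),"A":((297,305),(371,273)),"B":((308,380),(316,297)),"C":((468,372),(388,382)),"short":((303,231),(430,259)),"long":((546,360),(440,436)),"tape":((228,357),(307,247)),"black":((498,310),(460,380))}
tabs=[]
for n,s in(("T",T),("S",S)):
    W=bydepth(s)
    hsv=cv2.cvtColor(s["img"],cv2.COLOR_BGR2HSV)
    if n=="T":
        m=(W[...,0]>.35)&(W[...,0]<.75)&(abs(W[...,1])<.6)&(abs(W[...,2])<.02);print("table z med",np.median(W[...,2][m]))
    for k,v in seeds.items():
        u=np.array(v[n=="S"])*.64;x,y=u.round().astype(int)
        p=W[y-2:y+3,x-2:x+3].reshape(-1,3)
        print(n,k,"hsv",hsv[y,x],"med",np.median(p,0).round(4),"std z",p[:,2].std().round(4))
E
```

```text
table z med 0.00021054912263096526
T red hsv [  0 187 150] med [0.5167 0.3063 0.0019] std z 0.0031
T blue hsv [110 162 175] med [ 0.519  -0.0149  0.0027] std z 0.002
T wood hsv [ 11 143 144] med [ 0.5243 -0.3431  0.0033] std z 0.0026
T thick hsv [ 18  54 194] med [ 0.571  -0.1852  0.029 ] std z 0.0026
T A hsv [ 15  35 205] med [0.4481 0.1421 0.015 ] std z 0.0024
T B hsv [ 14  37 198] med [0.3245 0.1212 0.015 ] std z 0.0022
T C hsv [ 16  34 187] med [ 0.3393 -0.1422  0.0153] std z 0.0017
T short hsv [165   9  55] med [0.5739 0.136  0.004 ] std z 0.0041
T long hsv [ 14  28 119] med [ 0.361  -0.2687  0.0033] std z 0.005
T tape hsv [ 22 162 223] med [0.3598 0.2424 0.0631] std z 0.0025
T black hsv [ 18  83 168] med [ 4.444e-01 -1.937e-01 -3.000e-04] std z 0.0021
S red hsv [  1 203 170] med [0.5191 0.301  0.0056] std z 0.0013
S blue hsv [109 199 197] med [ 0.5223 -0.0112  0.0046] std z 0.0016
S wood hsv [ 13 150 163] med [ 0.5264 -0.342   0.0044] std z 0.0013
S thick hsv [ 18  52 201] med [ 0.562  -0.1934  0.0302] std z 0.0017
S A hsv [ 22  26 219] med [0.4432 0.1358 0.0171] std z 0.0009
S B hsv [ 21  23 221] med [0.3233 0.116  0.0171] std z 0.1405
S C hsv [ 21  23 220] med [ 0.3384 -0.1427  0.0166] std z 0.0011
S short hsv [ 17  51 134] med [0.5753 0.1416 0.0035] std z 0.143
S long hsv [ 17  31 148] med [ 0.3575 -0.2715  0.0082] std z 0.1424
S tape hsv [ 23 210 182] med [0.3509 0.2279 0.0527] std z 0.0041
S black hsv [ 19  79 183] med [ 0.448  -0.1794  0.0013] std z 0.0078
```

Heights agree between the two views: offcuts 30 and 16 mm, tray floors about 4 mm. The thin candidates lie 0.468 m (A), 0.346 m (B) and 0.368 m (C) from the base axis, so A at top px (297,305) is the one meant. Next I'll get the contours and an enlarged crop to confirm A.

```bash
cat > meas.py <<'E'
from h import *
T=dict(np.load("top0.npz"));S=dict(np.load("scene0.npz"))
hs=cv2.cvtColor(T["img"],cv2.COLOR_BGR2HSV).astype(int);H,Sa,V=hs[...,0],hs[...,1],hs[...,2]
def comp(m,u,mn=10):
    n,l,st,c=cv2.connectedComponentsWithStats(m.astype(np.uint8));i=min((i for i in range(1,n) if st[i,4]>=mn),key=lambda i:np.hypot(*(c[i]-u)))
    return l==i
U=lambda p:np.array(p)*.64
pts=lambda m:(lambda q:(q[1],q[0]))(np.nonzero(m))
for k,m,s,z in(("red",((H<8)|(H>172))&(Sa>150),(202,264),.014),("blue",(abs(H-110)<12)&(Sa>120),(392,264),.014),("wood",(Sa>112)&(V<185)&(H<15),(588,263),.014),
  ("thick",(Sa<72)&(V>140),(495,232),.03),("A",(Sa<65)&(V>150),(297,305),.016),("B",(Sa<65)&(V>150),(308,380),.016),("C",(Sa<65)&(V>150),(468,372),.016),
  ("short",(Sa<60)&(V<150),(303,231),.006),("long",(Sa<50)&(V<170),(546,360),.008),("tape",(abs(H-24)<6)&(Sa>140)&(V>120),(228,357),.068)):
    M=comp(m,U(s));u,v=pts(M);P=onplane(T,u,v,z);c,wh,a=rect(P);print(k,len(u),"rect",c.round(4),np.round(wh,0)+2.6,round(a,1),"mean",P.mean(0)[:2].round(4))
cr=T["img"][170:255,160:320];cv2.imwrite("pics/cropA.png",cv2.resize(cr,None,fx=4.8,fy=4.8,interpolation=cv2.INTER_CUBIC))
E
python3 meas.py
```

```text
red 3219 rect [0.5161 0.3032] [136.6 170.6] 6.0 mean [0.5158 0.3032]
blue 3168 rect [ 0.52   -0.0141] [134.6 170.6] 176.5 mean [ 0.5188 -0.014 ]
wood 3289 rect [ 0.5229 -0.3407] [138.6 171.6] 4.3 mean [ 0.5222 -0.3408]
thick 332 rect [ 0.571  -0.1853] [34.6 70.6] 90.5 mean [ 0.5719 -0.1857]
A 440 rect [0.4481 0.1438] [41.6 77.6] 98.6 mean [0.4479 0.1437]
B 460 rect [0.3246 0.1221] [42.6 77.6] 75.4 mean [0.3246 0.1223]
C 455 rect [ 0.3392 -0.1394] [42.6 77.6] 73.0 mean [ 0.3391 -0.1398]
short 57 rect [0.575  0.1374] [ 9.6 71.6] 107.5 mean [0.5744 0.1388]
long 115 rect [ 0.3592 -0.2693] [ 10.6 106.6] 82.9 mean [ 0.3593 -0.2675]
tape 429 rect [0.3598 0.2467] [42.6 76.6] 101.2 mean [0.3592 0.2481]
```

View pics/cropA.png

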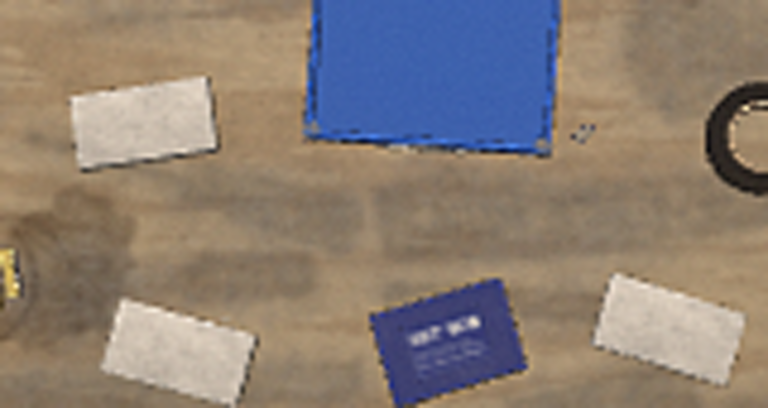

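The crop confirms it: A at crop (145,123) is the pale thin block nearest the red and blue trays. B (180,350) and C (670,330) sit at the front edge, nearer the robot. Measured sizes match the text. I'll start with the thick offcut at (0.571,-0.185), long axis 90.5°, so the closing line is at 0.5°.

```bash
cat > to.py <<'E'
import sys,numpy as np
from bench import env
x,y,z,p=map(float,sys.argv[1:5]);o=env.observe();R=o["ee_rot"];t=o["tcp_pos"]
psi=np.degrees(np.arctan2(R[1,1],R[0,1]));a=np.radians(p);d=np.array([x,y,z])-t
print("t %.2f pos %s psi %.2f tilt %.2f"%(o["clock"],t.round(4),psi,np.degrees(np.arccos(-R[2,2]))),"| rz %.1f then dx %.4f dy %.4f dz %.4f"%((psi-p+180)%360-180,-np.sin(a)*d[0]+np.cos(a)*d[1],np.cos(a)*d[0]+np.sin(a)*d[1],-d[2]),"| gap %.4f grip %.1f F %s"%(o["finger_gap"],o["gripper_force"],o["contact_force"].round(1)))
E
python3 -m crank '[[0, 0, 0.009, 0, 0, 6.66], [0, 0, 0.009, 0, 0, 6.66], [0, 0, 0.009, 0, 0, 6.66], [0, 0, 0.009, 0, 0, 6.66], [0, 0, 0.009, 0, 0, 6.66], [0, 0, 0.009, 0, 0, 6.66]]' .055
python3 -m crank '[[0, 0, 0.009, 0, 0, 6.66], [0, 0, 0.009, 0, 0, 6.66], [0, 0, 0.009, 0, 0, 6.66], [0, 0, 0.009, 0, 0, 6.66], [0, 0, 0.009, 0, 0, 6.66], [0, 0, 0, 0, 0, 0]]'
python3 to.py .571 -.1855 .26 .5
```

```text
clock: 0.6
tcp_pos: [0.1743, 0.5999, 0.3496]
ee_rot: [[-0.552, 0.834, -0.0], [0.834, 0.552, -0.001], [-0.001, -0.001, -1.0]]
contact_force: [-0.1, -0.5, -0.6]
finger_gap: 0.055
gripper_force: 0.0
clock: 1.1
tcp_pos: [0.174, 0.599, 0.303]
ee_rot: [[-0.007, 1.0, -0.002], [1.0, 0.007, -0.005], [-0.005, -0.002, -1.0]]
contact_force: [-1.2, 0.4, 0.3]
finger_gap: 0.0552
gripper_force: 0.0
t 1.10 pos [0.174 0.599 0.303] psi 0.42 tilt 0.29 | rz -0.1 then dx -0.7880 dy 0.3902 dz 0.0430 | gap 0.0552 grip 0.0 F [-1.2  0.4  0.3]
```

```bash
python3 -m crank '[[-0.0358, 0.0177, 0.002, 0, 0, 0], [-0.0358, 0.0177, 0.002, 0, 0, 0], [-0.0358, 0.0177, 0.002, 0, 0, 0], [-0.0358, 0.0177, 0.002, 0, 0, 0], [-0.0358, 0.0177, 0.002, 0, 0, 0], [-0.0358, 0.0177, 0.002, 0, 0, 0], [-0.0358, 0.0177, 0.002, 0, 0, 0], [-0.0358, 0.0177, 0.002, 0, 0, 0]]' >/dev/null
python3 -m crank '[[-0.0358, 0.0177, 0.002, 0, 0, 0], [-0.0358, 0.0177, 0.002, 0, 0, 0], [-0.0358, 0.0177, 0.002, 0, 0, 0], [-0.0358, 0.0177, 0.002, 0, 0, 0], [-0.0358, 0.0177, 0.002, 0, 0, 0], [-0.0358, 0.0177, 0.002, 0, 0, 0], [-0.0358, 0.0177, 0.002, 0, 0, 0], [-0.0358, 0.0177, 0.002, 0, 0, 0]]' >/dev/null
python3 -m crank '[[-0.0358, 0.0177, 0.002, 0, 0, 0], [-0.0358, 0.0177, 0.002, 0, 0, 0], [-0.0358, 0.0177, 0.002, 0, 0, 0], [-0.0358, 0.0177, 0.002, 0, 0, 0], [-0.0358, 0.0177, 0.002, 0, 0, 0], [-0.0358, 0.0177, 0.002, 0, 0, 0], [0, 0, 0, 0, 0, 0], [0, 0, 0, 0, 0, 0]]'
python3 to.py .571 -.1855 .180 .5
python3 - <<'E'
from h import *
from bench import env
s=env.snapshot("wrist");np.savez("w1.npz",**s);cv2.imwrite("pics/w1.png",s["img"]);print({k:v for k,v in s.items() if k not in("img","z_map")})
E
```

```text
clock: 3.1
tcp_pos: [0.5721, -0.186, 0.2619]
ee_rot: [[-0.009, 1.0, 0.001], [1.0, 0.009, -0.0], [-0.0, 0.001, -1.0]]
contact_force: [-0.1, 0.1, 0.5]
finger_gap: 0.0548
gripper_force: 0.0
t 3.10 pos [ 0.5721 -0.186   0.2619] psi 0.51 tilt 0.05 | rz 0.0 then dx 0.0005 dy -0.0011 dz 0.0819 | gap 0.0548 grip 0.0 F [-0.1  0.1  0.5]
{'fx': 297.3186396354542, 'fy': 297.3186396354542, 'cx': 249.48606677780705, 'cy': 188.61307711924138, 'origin': array([ 0.57182137, -0.10237862,  0.230927  ]), 'orientation': array([[ 9.99964497e-01, -7.99662408e-03, -2.65697111e-03],
       [ 8.42593440e-03,  9.45319533e-01,  3.26036784e-01],
       [-9.55068998e-05, -3.26047596e-01,  9.45353350e-01]])}
```

View pics/w1.png

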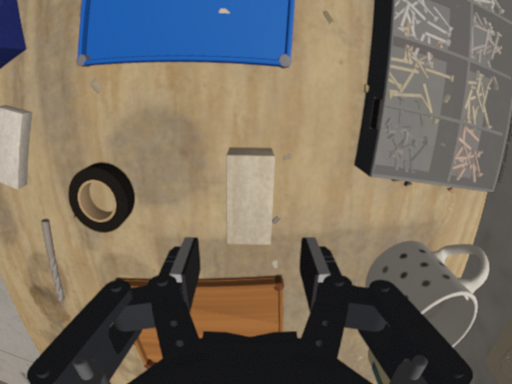

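The wrist view shows the thick offcut centred between the fingers at px (250,197), with the mug and black tape well clear. I'll descend and grip.

```bash
python3 -m crank '[[0, -0.001, 0.014, 0, 0, 0], [0, 0, 0.014, 0, 0, 0], [0, 0, 0.014, 0, 0, 0], [0, 0, 0.014, 0, 0, 0], [0, 0, 0.014, 0, 0, 0], [0, 0, 0.014, 0, 0, 0], [0, 0, 0, 0, 0, 0]]' >/dev/null
python3 -m crank '[[0, 0, 0, 0, 0, 0], [0, 0, 0, 0, 0, 0], [0, 0, 0, 0, 0, 0], [0, 0, 0, 0, 0, 0], [0, 0, 0, 0, 0, 0], [0, 0, 0, 0, 0, 0]]' 0.02 50
python3 -m crank '[[0, 0, -0.02, 0, 0, 0], [0, 0, -0.02, 0, 0, 0], [0, 0, -0.02, 0, 0, 0], [0, 0, -0.02, 0, 0, 0], [0, 0, -0.01, 0, 0, 0], [0, 0, 0, 0, 0, 0]]'
python3 - <<'E'
import numpy as np
c=np.array([.5225,-.3407]);a=np.radians(4.3);u=np.array([np.cos(a),np.sin(a)])
print("thick",c+.040*u,"thin",c-.036*u)
E
python3 to.py .5624 -.3377 .19 4.3
```

```text
clock: 4.23
tcp_pos: [0.5706, -0.1839, 0.1786]
ee_rot: [[-0.01, 1.0, 0.001], [1.0, 0.01, -0.0], [-0.0, 0.001, -1.0]]
contact_force: [-0.4, 0.4, 3.5]
finger_gap: 0.0333
gripper_force: 51.2
clock: 4.73
tcp_pos: [0.5714, -0.1844, 0.2706]
ee_rot: [[-0.009, 1.0, 0.005], [1.0, 0.009, -0.002], [-0.002, 0.005, -1.0]]
contact_force: [0.0, -0.0, -0.3]
finger_gap: 0.0329
gripper_force: 50.7
thick [ 0.56238741 -0.33770085] thin [ 0.48660134 -0.34339923]
t 4.73 pos [ 0.5714 -0.1844  0.2706] psi 0.53 tilt 0.33 | rz -3.8 then dx -0.1522 dy -0.0205 dz 0.0806 | gap 0.0329 grip 50.7 F [ 0.  -0.  -0.3]
```

```bash
python3 -m crank '[[0, 0, 0, 0, 0, -3.8], [-0.038, -0.0051, 0, 0, 0, 0], [-0.038, -0.0051, 0, 0, 0, 0], [-0.038, -0.0051, 0, 0, 0, 0], [-0.038, -0.0051, 0, 0, 0, 0], [0, 0, 0.02, 0, 0, 0], [0, 0, 0.02, 0, 0, 0], [0, 0, 0, 0, 0, 0]]' >/dev/null
python3 to.py .5624 -.3377 .184 4.3
python3 - <<'E'
from h import *
from bench import env
s=env.snapshot("wrist");np.savez("w2.npz",**s);cv2.imwrite("pics/w2.png",s["img"])
E
```

```text
t 5.40 pos [ 0.5587 -0.3363  0.2218] psi 4.24 tilt 0.57 | rz -0.1 then dx -0.0017 dy 0.0036 dz 0.0378 | gap 0.0329 grip 50.7 F [-1.1  2.2 -1.6]
```

View pics/w2.png

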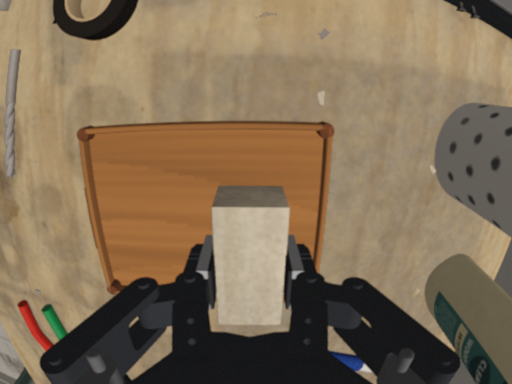

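The thick block hangs at px (250,255) over the far half of the wooden tray, clear of the right rim (325). I'll lower and release it.

```bash
python3 -m crank '[[0, 0, 0, 0, 0, 0], [0, 0, 0.012, 0, 0, 0], [0, 0, 0.013, 0, 0, 0], [0, 0, 0.005, 0, 0, 0], [0, 0, 0, 0, 0, 0], [0, 0, 0, 0, 0, 0]]'
python3 to.py .5624 -.3377 .1836 4.3
```

```text
clock: 5.95
tcp_pos: [0.5611, -0.3364, 0.197]
ee_rot: [[-0.076, 0.997, -0.001], [0.997, 0.076, 0.001], [0.001, -0.001, -1.0]]
contact_force: [0.4, -0.5, -1.4]
finger_gap: 0.0332
gripper_force: 50.7
t 5.95 pos [ 0.5611 -0.3364  0.197 ] psi 4.36 tilt 0.09 | rz 0.1 then dx -0.0014 dy 0.0012 dz 0.0134 | gap 0.0332 grip 50.7 F [ 0.4 -0.5 -1.4]
```

```bash
python3 -m crank '[[0, 0.001, 0.005, 0, 0, 0], [0, 0, 0.005, 0, 0, 0], [0, 0, 0.003, 0, 0, 0], [0, 0, 0, 0, 0, 0], [0, 0, 0, 0, 0, 0]]'
python3 -m crank '[[0, 0, 0, 0, 0, 0], [0, 0, 0, 0, 0, 0], [0, 0, 0, 0, 0, 0]]' .042
python3 -m crank '[[0, 0, -0.02, 0, 0, 0], [0, 0, -0.02, 0, 0, 0], [0, 0, -0.02, 0, 0, 0], [0, 0, -0.02, 0, 0, 0], [0, 0, 0, 0, 0, 0], [0, 0, 0, 0, 0, 0]]' .06
python3 to.py .448 .1438 .26 8.6
```

```text
clock: 6.37
tcp_pos: [0.5622, -0.3367, 0.1844]
ee_rot: [[-0.076, 0.997, -0.001], [0.997, 0.076, 0.0], [0.0, -0.001, -1.0]]
contact_force: [0.1, -0.0, 0.3]
finger_gap: 0.0332
gripper_force: 50.7
clock: 6.62
tcp_pos: [0.5625, -0.337, 0.1851]
ee_rot: [[-0.076, 0.997, 0.001], [0.997, 0.076, -0.001], [-0.001, 0.001, -1.0]]
contact_force: [-0.6, 0.2, 0.5]
finger_gap: 0.0419
gripper_force: 0.0
clock: 7.12
tcp_pos: [0.563, -0.3373, 0.2666]
ee_rot: [[-0.076, 0.997, 0.003], [0.997, 0.076, -0.002], [-0.003, 0.003, -1.0]]
contact_force: [0.3, 0.4, -0.8]
finger_gap: 0.06
gripper_force: 0.0
t 7.12 pos [ 0.563  -0.3373  0.2666] psi 4.33 tilt 0.24 | rz -4.3 then dx 0.4929 dy -0.0418 dz 0.0066 | gap 0.0600 grip 0.0 F [ 0.3  0.4 -0.8]
```

```bash
python3 -m crank '[[0, 0, 0, 0, 0, -4.3], [0.0379, -0.0032, 0, 0, 0, 0], [0.0379, -0.0032, 0, 0, 0, 0], [0.0379, -0.0032, 0, 0, 0, 0], [0.0379, -0.0032, 0, 0, 0, 0], [0.0379, -0.0032, 0, 0, 0, 0], [0.0379, -0.0032, 0, 0, 0, 0], [0.0379, -0.0032, 0, 0, 0, 0]]' >/dev/null
python3 -m crank '[[0.0379, -0.0032, 0, 0, 0, 0], [0.0379, -0.0032, 0, 0, 0, 0], [0.0379, -0.0032, 0, 0, 0, 0], [0.0379, -0.0032, 0, 0, 0, 0], [0.0379, -0.0032, 0, 0, 0, 0], [0.0379, -0.0032, 0, 0, 0, 0], [0, 0, 0, 0, 0, 0], [0, 0, 0, 0, 0, 0]]' >/dev/null
python3 to.py .448 .1438 .175 8.6
python3 - <<'E'
from h import *
from bench import env
s=env.snapshot("wrist");np.savez("w3.npz",**s)
hs=cv2.cvtColor(s["img"],cv2.COLOR_BGR2HSV).astype(int)
m=((hs[...,1]<65)&(hs[...,2]>150)).astype(np.uint8)
n,l,st,c=cv2.connectedComponentsWithStats(m)
for i in range(1,n):
    if st[i,4]>400:
        v,u=np.nonzero(l==i);P=wplane(s,u,v,.016);print(st[i],c[i].round(),*rect(P))
E
```

```text
t 8.45 pos [0.4458 0.1456 0.2635] psi 8.89 tilt 0.14 | rz 0.3 then dx -0.0021 dy 0.0019 dz 0.0885 | gap 0.0597 grip 0.0 F [ 0.3 -0.2 -0.5]
[487  56  25 102 896] [502. 116.] [0.67296698 0.27400641] (19.566926956176758, 100.4291763305664) 84.56588745117188
[ 226  153   54   89 4558] [253. 196.] [0.44775369 0.14578549] (40.37614059448242, 74.23731994628906) 99.08472919464111
[  81  154   58   91 3353] [108. 198.] [0.32493436 0.12385337] (41.143768310546875, 75.73592376708984) 75.22828674316406
[   0  242   34  103 1429] [ 11. 307.] [ 0.16666522 -0.05508566] (64.24252319335938, 193.5659942626953) 67.9693832397461
```

```bash
python3 -m crank '[[0, 0.002, 0.016, 0, 0, 0], [0, 0, 0.016, 0, 0, 0], [0, 0, 0.016, 0, 0, 0], [0, 0, 0.016, 0, 0, 0], [0, 0, 0.016, 0, 0, 0], [0, 0, 0.008, 0, 0, 0], [0, 0, 0, 0, 0, 0], [0, 0, 0, 0, 0, 0]]'
python3 -m crank '[[0, 0, 0, 0, 0, 0], [0, 0, 0, 0, 0, 0], [0, 0, 0, 0, 0, 0], [0, 0, 0, 0, 0, 0], [0, 0, 0, 0, 0, 0], [0, 0, 0, 0, 0, 0]]' 0.025 50
python3 -m crank '[[0, 0, -0.02, 0, 0, 0], [0, 0, -0.02, 0, 0, 0], [0, 0, -0.02, 0, 0, 0], [0, 0, -0.02, 0, 0, 0], [0, 0, -0.02, 0, 0, 0], [0, 0, 0, 0, 0, 0]]'
python3 to.py .4866 -.3434 .27 4.3
```

```text
clock: 9.17
tcp_pos: [0.4492, 0.1434, 0.1763]
ee_rot: [[-0.148, 0.989, -0.001], [0.989, 0.148, -0.0], [-0.0, -0.002, -1.0]]
contact_force: [0.0, -0.3, 1.0]
finger_gap: 0.0599
gripper_force: 0.0
clock: 9.67
tcp_pos: [0.4502, 0.1445, 0.1779]
ee_rot: [[-0.15, 0.989, 0.003], [0.989, 0.15, -0.0], [-0.0, 0.003, -1.0]]
contact_force: [0.7, -0.5, 6.2]
finger_gap: 0.0386
gripper_force: 51.5
clock: 10.17
tcp_pos: [0.4509, 0.1449, 0.2806]
ee_rot: [[-0.151, 0.989, 0.007], [0.989, 0.151, 0.001], [0.0, 0.007, -1.0]]
contact_force: [0.4, 0.2, -0.4]
finger_gap: 0.0388
gripper_force: 50.8
t 10.17 pos [0.4509 0.1449 0.2806] psi 8.66 tilt 0.42 | rz 4.4 then dx -0.4896 dy -0.0010 dz 0.0106 | gap 0.0388 grip 50.8 F [ 0.4  0.2 -0.4]
```

```bash
python3 -m crank '[[0, 0, 0, 0, 0, 4.4], [-0.0377, 0, 0, 0, 0, 0], [-0.0377, 0, 0, 0, 0, 0], [-0.0377, 0, 0, 0, 0, 0], [-0.0377, 0, 0, 0, 0, 0], [-0.0377, 0, 0, 0, 0, 0], [-0.0377, 0, 0, 0, 0, 0], [-0.0377, 0, 0, 0, 0, 0]]' >/dev/null
python3 -m crank '[[-0.0377, 0, 0, 0, 0, 0], [-0.0377, 0, 0, 0, 0, 0], [-0.0377, 0, 0, 0, 0, 0], [-0.0377, 0, 0, 0, 0, 0], [-0.0377, 0, 0, 0, 0, 0], [-0.0377, 0, 0, 0, 0, 0], [0, 0, 0, 0, 0, 0], [0, 0, 0, 0, 0, 0]]' >/dev/null
python3 -m crank '[[0, 0, 0, 0, 0, 0], [0, 0, 0.02, 0, 0, 0], [0, 0, 0.02, 0, 0, 0], [0, 0, 0.015, 0, 0, 0], [0, 0, 0.01, 0, 0, 0], [0, 0, 0, 0, 0, 0], [0, 0, 0, 0, 0, 0]]'
python3 to.py .4866 -.3434 .183 4.3
```

```text
clock: 12.08
tcp_pos: [0.4852, -0.3431, 0.2112]
ee_rot: [[-0.075, 0.997, -0.001], [0.997, 0.075, 0.001], [0.001, -0.001, -1.0]]
contact_force: [-0.3, -0.6, 0.6]
finger_gap: 0.0386
gripper_force: 50.8
t 12.08 pos [ 0.4852 -0.3431  0.2112] psi 4.31 tilt 0.11 | rz 0.0 then dx -0.0004 dy 0.0014 dz 0.0282 | gap 0.0386 grip 50.8 F [-0.3 -0.6  0.6]
```

```bash
python3 -m crank '[[0, 0.001, 0.01, 0, 0, 0], [0, 0, 0.01, 0, 0, 0], [0, 0, 0.005, 0, 0, 0], [0, 0, 0.003, 0, 0, 0], [0, 0, 0, 0, 0, 0], [0, 0, 0, 0, 0, 0]]'
python3 -m crank '[[0, 0, 0, 0, 0, 0], [0, 0, 0, 0, 0, 0], [0, 0, 0, 0, 0, 0]]' .047
python3 -m crank '[[0, 0, -0.02, 0, 0, 0], [0, 0, -0.02, 0, 0, 0], [0, 0, -0.02, 0, 0, 0], [0, 0, -0.02, 0, 0, 0], [0, 0, -0.02, 0, 0, 0], [0, 0, 0, 0, 0, 0], [0, 0, 0, 0, 0, 0]]' .035
python3 to.py .359 -.268 .24 -7.1
python3 - <<'E'
from h import *
from bench import env
s=env.snapshot("wrist");np.savez("w4.npz",**s);cv2.imwrite("pics/w4.png",s["img"])
E
```

```text
clock: 12.58
tcp_pos: [0.4863, -0.3443, 0.1835]
ee_rot: [[-0.074, 0.997, -0.0], [0.997, 0.074, 0.0], [0.0, -0.0, -1.0]]
contact_force: [-0.3, -0.5, -0.1]
finger_gap: 0.0388
gripper_force: 50.8
clock: 12.83
tcp_pos: [0.4866, -0.3446, 0.1842]
ee_rot: [[-0.074, 0.997, 0.001], [0.997, 0.074, -0.001], [-0.001, 0.001, -1.0]]
contact_force: [-0.2, -0.9, 0.5]
finger_gap: 0.0471
gripper_force: 0.0
clock: 13.42
tcp_pos: [0.487, -0.3449, 0.2854]
ee_rot: [[-0.074, 0.997, 0.003], [0.997, 0.074, -0.003], [-0.003, 0.003, -1.0]]
contact_force: [-0.3, 0.2, -0.2]
finger_gap: 0.035
gripper_force: 0.0
t 13.42 pos [ 0.487  -0.3449  0.2854] psi 4.24 tilt 0.23 | rz 11.3 then dx 0.0604 dy -0.1365 dz 0.0454 | gap 0.0350 grip 0.0 F [-0.3  0.2 -0.2]
```

View pics/w4.png

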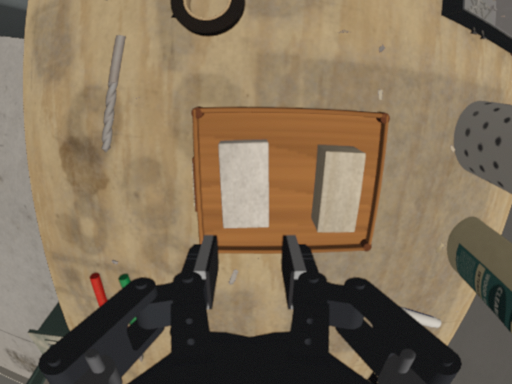

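The wrist view shows both offcuts flat in the wooden tray, thin at px (245,185) and thick at (340,190), with the long bit at (115,92). I'll go over the long bit next.

```bash
python3 -m crank '[[0, 0, 0, 0, 0, 5.65], [0, 0, 0, 0, 0, 5.65], [0.0151, -0.0341, 0.01, 0, 0, 0], [0.0151, -0.0341, 0.01, 0, 0, 0], [0.0151, -0.0341, 0.01, 0, 0, 0], [0.0151, -0.0341, 0.01, 0, 0, 0], [0, 0, 0, 0, 0, 0], [0, 0, 0, 0, 0, 0]]' >/dev/null
python3 to.py .359 -.268 .178 -7.1
python3 - <<'E'
from h import *
from bench import env
s=env.snapshot("wrist");np.savez("w5.npz",**s);cv2.imwrite("pics/w5.png",s["img"])
hs=cv2.cvtColor(s["img"],cv2.COLOR_BGR2HSV).astype(int)
m=((hs[...,1]<55)&(hs[...,2]<200)).astype(np.uint8)
n,l,st,c=cv2.connectedComponentsWithStats(m)
for i in range(1,n):
    if st[i,4]>150:
        v,u=np.nonzero(l==i);P=wplane(s,u,v,.006);print(st[i],c[i].round(),*rect(P))
E
```

```text
t 14.13 pos [ 0.3545 -0.2639  0.2401] psi -7.10 tilt 0.57 | rz 0.0 then dx -0.0035 dy 0.0050 dz 0.0621 | gap 0.0350 grip 0.0 F [-0.3 -0.3 -0.6]
[    0     0   461   384 72548] [153. 257.] [ 0.21774069 -0.32108536] (551.8418579101562, 813.3489379882812) 179.6976318359375
[ 167    0   77   94 4697] [201.  47.] [ 0.33710959 -0.14157884] (43.12627029418945, 67.35424041748047) 72.84319305419922
[ 254  142   13  130 1397] [260. 204.] [ 0.35988837 -0.26827325] (8.412714004516602, 105.46515655517578) 82.8575439453125
[ 467  227   38   69 1242] [486. 260.] [ 0.59352362 -0.36168182] (38.282039642333984, 80.01360321044922) 93.17251014709473
[476 364  36  20 374] [497. 376.] [ 0.77423322 -0.66290314] (51.294944763183594, 183.5679168701172) 147.29518127441406
```

View pics/w5.png

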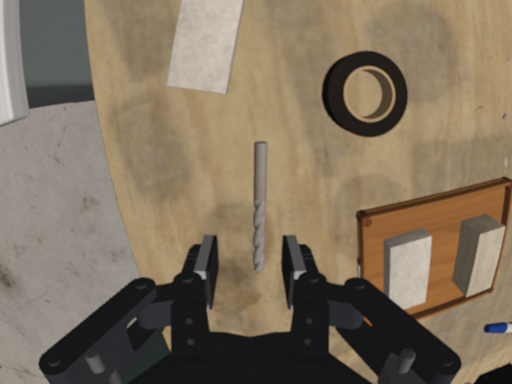

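The wrist view puts the long bit at px (260,204), 1–2 mm off the finger midline. The wrist and top measurements agree: (0.360,-0.268), 82.9°. I'll grip it.

```bash
python3 -m crank '[[-0.0035, 0.0035, 0, 0, 0, 0], [0, 0, 0.015, 0, 0, 0], [0, 0, 0.015, 0, 0, 0], [0, 0, 0.015, 0, 0, 0], [0, 0, 0.015, 0, 0, 0], [0, 0, 0.002, 0, 0, 0], [0, 0, 0, 0, 0, 0], [0, 0, 0, 0, 0, 0]]' .03
python3 to.py .3599 -.2683 .177 -7.1
```

```text
clock: 14.85
tcp_pos: [0.3627, -0.2727, 0.1824]
ee_rot: [[0.123, 0.992, 0.001], [0.992, -0.123, -0.001], [-0.001, 0.001, -1.0]]
contact_force: [0.5, -0.2, 1.0]
finger_gap: 0.03
gripper_force: 0.0
t 14.85 pos [ 0.3627 -0.2727  0.1824] psi -7.06 tilt 0.10 | rz 0.0 then dx 0.0040 dy -0.0033 dz 0.0054 | gap 0.0300 grip 0.0 F [ 0.5 -0.2  1. ]
```

```bash
python3 -m crank '[[0.004, -0.0033, 0.003, 0, 0, 0], [0, 0, 0.003, 0, 0, 0], [0, 0, 0, 0, 0, 0], [0, 0, 0, 0, 0, 0]]'
python3 -m crank '[[0, 0, 0, 0, 0, 0], [0, 0, 0, 0, 0, 0], [0, 0, 0, 0, 0, 0], [0, 0, 0, 0, 0, 0], [0, 0, 0, 0, 0, 0]]' 0 40
python3 -m crank '[[0, 0, -0.02, 0, 0, 0], [0, 0, -0.02, 0, 0, 0], [0, 0, -0.02, 0, 0, 0], [0, 0, -0.02, 0, 0, 0], [0, 0, 0, 0, 0, 0], [0, 0, 0, 0, 0, 0], [0, 0, 0, 0, 0, 0]]'
python3 - <<'E'
import numpy as np
c=np.array([.5161,.3032]);a=np.radians(6);v=np.array([-np.sin(a),np.cos(a)])
print("long",c-.028*v,"short",c+.028*v)
E
python3 to.py .519 .2754 .25 96
```

```text
clock: 15.18
tcp_pos: [0.3587, -0.267, 0.1759]
ee_rot: [[0.123, 0.992, 0.0], [0.992, -0.123, -0.0], [-0.0, 0.0, -1.0]]
contact_force: [-0.9, -0.1, 0.4]
finger_gap: 0.03
gripper_force: 0.0
clock: 15.6
tcp_pos: [0.3589, -0.2674, 0.1761]
ee_rot: [[0.123, 0.992, 0.001], [0.992, -0.123, -0.001], [-0.0, 0.001, -1.0]]
contact_force: [-0.1, 1.2, 5.0]
finger_gap: 0.0074
gripper_force: 41.8
clock: 16.18
tcp_pos: [0.3584, -0.2668, 0.255]
ee_rot: [[0.123, 0.992, -0.001], [0.992, -0.123, 0.001], [0.001, -0.001, -1.0]]
contact_force: [-0.1, -1.1, 0.0]
finger_gap: 0.0076
gripper_force: 41.3
long [0.5190268  0.27535339] short [0.5131732  0.33104661]
t 16.18 pos [ 0.3584 -0.2668  0.255 ] psi -7.07 tilt 0.06 | rz -103.1 then dx -0.2164 dy 0.5224 dz 0.0050 | gap 0.0076 grip 41.3 F [-0.1 -1.1  0. ]
```

```bash
python3 -m crank '[[0, 0, 0, 0, 0, -6.87], [0, 0, 0, 0, 0, -6.87], [0, 0, 0, 0, 0, -6.87], [0, 0, 0, 0, 0, -6.87], [0, 0, 0, 0, 0, -6.87], [0, 0, 0, 0, 0, -6.87], [0, 0, 0, 0, 0, -6.87], [0, 0, 0, 0, 0, -6.87]]' >/dev/null
python3 -m crank '[[0, 0, 0, 0, 0, -6.87], [0, 0, 0, 0, 0, -6.87], [0, 0, 0, 0, 0, -6.87], [0, 0, 0, 0, 0, -6.87], [0, 0, 0, 0, 0, -6.87], [0, 0, 0, 0, 0, -6.87], [0, 0, 0, 0, 0, -6.87], [0, 0, 0, 0, 0, 0]]' >/dev/null
python3 -m crank '[[-0.0149, 0.036, 0, 0, 0, 0], [-0.0149, 0.036, 0, 0, 0, 0], [-0.0149, 0.036, 0, 0, 0, 0], [-0.0149, 0.036, 0, 0, 0, 0], [-0.0149, 0.036, 0, 0, 0, 0], [-0.0149, 0.036, 0, 0, 0, 0], [-0.0149, 0.036, 0, 0, 0, 0]]' >/dev/null
python3 -m crank '[[-0.0149, 0.036, 0, 0, 0, 0], [-0.0149, 0.036, 0, 0, 0, 0], [-0.0149, 0.036, 0, 0, 0, 0], [-0.0149, 0.036, 0, 0, 0, 0], [-0.0149, 0.036, 0, 0, 0, 0], [-0.0149, 0.036, 0, 0, 0, 0], [0, 0, 0, 0, 0, 0], [0, 0, 0, 0, 0, 0]]'
python3 to.py .519 .2754 .22 96
```

```text
clock: 18.77
tcp_pos: [0.5025, 0.2202, 0.2546]
ee_rot: [[-0.994, -0.105, -0.001], [-0.105, 0.994, -0.001], [0.001, -0.001, -1.0]]
contact_force: [0.2, -0.0, -0.6]
finger_gap: 0.0075
gripper_force: 41.3
t 18.77 pos [0.5025 0.2202 0.2546] psi 96.04 tilt 0.09 | rz 0.0 then dx -0.0222 dy 0.0531 dz 0.0346 | gap 0.0075 grip 41.3 F [ 0.2 -0.  -0.6]
```

```bash
python3 -m crank '[[-0.011, 0.0265, 0, 0, 0, 0], [-0.011, 0.0265, 0, 0, 0, 0], [0, 0, 0.015, 0, 0, 0], [0, 0, 0.015, 0, 0, 0], [0, 0, 0, 0, 0, 0], [0, 0, 0, 0, 0, 0], [0, 0, 0, 0, 0, 0]]' >/dev/null
python3 to.py .519 .2754 .1815 96
python3 - <<'E'
from h import *
from bench import env
s=env.snapshot("wrist");np.savez("w6.npz",**s);cv2.imwrite("pics/w6.png",s["img"])
E
```

```text
t 19.35 pos [0.5186 0.2724 0.2256] psi 95.86 tilt 0.07 | rz -0.1 then dx -0.0007 dy 0.0029 dz 0.0441 | gap 0.0080 grip 41.3 F [ 0.6 -1.2  0.1]
```

View pics/w6.png

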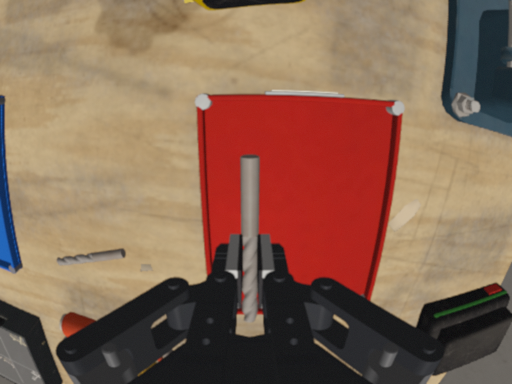

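The wrist view shows the bit level, px (250,155) to (247,320), inside the red tray and parallel to its left wall (205). I'll lower and release it.

```bash
python3 -m crank '[[0, 0.0015, 0.012, 0, 0, 0], [0, 0, 0.012, 0, 0, 0], [0, 0, 0.008, 0, 0, 0], [0, 0, 0.004, 0, 0, 0], [0, 0, 0, 0, 0, 0], [0, 0, 0, 0, 0, 0], [0, 0, 0, 0, 0, 0], [0, 0, 0, 0, 0, 0]]' >/dev/null
python3 to.py .519 .2754 .181 96
```

```text
t 20.07 pos [0.5191 0.2752 0.1902] psi 95.99 tilt 0.06 | rz -0.0 then dx 0.0001 dy 0.0002 dz 0.0092 | gap 0.0079 grip 41.3 F [-0.8  0.4 -0.2]
```

```bash
python3 -m crank '[[0, 0, 0.005, 0, 0, 0], [0, 0, 0.004, 0, 0, 0], [0, 0, 0, 0, 0, 0], [0, 0, 0, 0, 0, 0], [0, 0, 0, 0, 0, 0]]'
python3 -m crank '[[0, 0, 0, 0, 0, 0], [0, 0, 0, 0, 0, 0], [0, 0, 0, 0, 0, 0]]' .025
python3 -m crank '[[0, 0, -0.02, 0, 0, 0], [0, 0, -0.02, 0, 0, 0], [0, 0, -0.02, 0, 0, 0], [0, 0, 0, 0, 0, 0]]' .03
python3 to.py .575 .138 .24 17.5
```

```text
clock: 20.48
tcp_pos: [0.5186, 0.2749, 0.1805]
ee_rot: [[-0.995, -0.104, -0.001], [-0.104, 0.995, -0.0], [0.001, -0.0, -1.0]]
contact_force: [-0.5, 0.2, -0.6]
finger_gap: 0.0078
gripper_force: 41.3
clock: 20.73
tcp_pos: [0.5187, 0.275, 0.1808]
ee_rot: [[-0.995, -0.104, 0.0], [-0.104, 0.995, 0.0], [-0.0, 0.0, -1.0]]
contact_force: [0.2, -0.2, -0.4]
finger_gap: 0.0252
gripper_force: 0.0
clock: 21.07
tcp_pos: [0.5207, 0.2758, 0.245]
ee_rot: [[-0.995, -0.104, 0.007], [-0.104, 0.995, 0.003], [-0.007, 0.002, -1.0]]
contact_force: [1.1, 1.2, -0.0]
finger_gap: 0.0299
gripper_force: 0.0
t 21.07 pos [0.5207 0.2758 0.245 ] psi 95.99 tilt 0.44 | rz 78.5 then dx -0.1478 dy 0.0103 dz 0.0050 | gap 0.0299 grip 0.0 F [ 1.1  1.2 -0. ]
```

```bash
python3 -m crank '[[0, 0, 0, 0, 0, 6.54], [0, 0, 0, 0, 0, 6.54], [0, 0, 0, 0, 0, 6.54], [0, 0, 0, 0, 0, 6.54], [0, 0, 0, 0, 0, 6.54], [0, 0, 0, 0, 0, 6.54], [0, 0, 0, 0, 0, 6.54], [0, 0, 0, 0, 0, 6.54]]' >/dev/null
python3 -m crank '[[0, 0, 0, 0, 0, 6.54], [0, 0, 0, 0, 0, 6.54], [0, 0, 0, 0, 0, 6.54], [0, 0, 0, 0, 0, 6.54], [-0.037, 0.0026, 0, 0, 0, 0], [-0.037, 0.0026, 0, 0, 0, 0], [-0.037, 0.0026, 0, 0, 0, 0], [-0.037, 0.0026, 0, 0, 0, 0]]' >/dev/null
python3 -m crank '[[0, 0, 0, 0, 0, 0], [0, 0, 0, 0, 0, 0], [0, 0, 0, 0, 0, 0], [0, 0, 0, 0, 0, 0], [0, 0, 0, 0, 0, 0]]' >/dev/null
python3 to.py .575 .138 .177 17.5
python3 - <<'E'
from h import *
from bench import env
s=env.snapshot("wrist");np.savez("w7.npz",**s);cv2.imwrite("pics/w7.png",s["img"])
hs=cv2.cvtColor(s["img"],cv2.COLOR_BGR2HSV).astype(int)
m=((hs[...,1]<60)&(hs[...,2]<200)).astype(np.uint8)
n,l,st,c=cv2.connectedComponentsWithStats(m)
for i in range(1,n):
    if 150<st[i,4]<3000:
        v,u=np.nonzero(l==i);P=wplane(s,u,v,.006);print(st[i],c[i].round(),*rect(P))
E
```

```text
t 22.82 pos [0.5725 0.1381 0.2404] psi 17.61 tilt 0.05 | rz 0.1 then dx -0.0009 dy 0.0023 dz 0.0634 | gap 0.0303 grip 0.0 F [ 0.5  1.  -0.3]
[ 22   0  35  23 589] [41.  9.] [0.3580856  0.24385857] (18.971355438232422, 43.48039627075195) 1.7826741933822632
[193   0 121  21 924] [267.   8.] [0.53145618 0.2766405 ] (8.787055015563965, 82.28700256347656) 5.913686275482178
[ 426    0   82  193 2776] [469.  95.] [0.72789734 0.28880139] (49.32097244262695, 189.69869995117188) 90.42490833997726
[109  24  17  15 154] [116.  30.] [0.44185477 0.23591124] (10.140115737915039, 13.411402702331543) 175.41136932373047
[338  63  15  16 157] [345.  71.] [0.60517432 0.25316562] (10.339269638061523, 10.717666625976562) 108.73782348632812
[  0 101  17  78 642] [  5. 130.] [0.34842499 0.12682315] (23.172380447387695, 72.95042419433594) 94.49238538742065
[250 156  10  93 856] [255. 200.] [0.57588757 0.14005392] (7.0510077476501465, 73.68669891357422) 107.62379264831543
[   6  290   32   68 1024] [ 21. 333.] [ 0.3428288 -0.1172518] (47.864952087402344, 165.75) 72.50935363769531
```

View pics/w7.png

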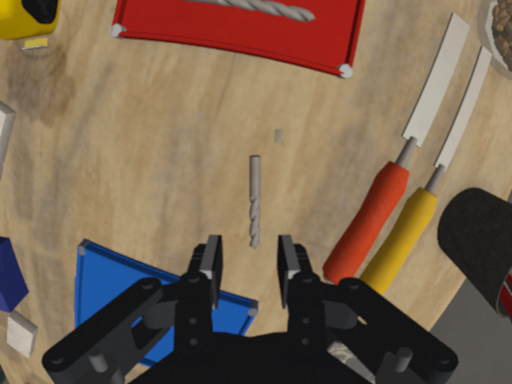

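The wrist view shows the short bit at px (255,200), between the fingers, and the long bit lying in the red tray at the top. The measured bit is at (0.576,0.140), 107.6°. Nothing is within reach of the fingers, so I'll go down.

```bash
python3 -m crank '[[0, 0.003, 0.015, 0, 0, 0], [0, 0, 0.015, 0, 0, 0], [0, 0, 0.015, 0, 0, 0], [0, 0, 0.01, 0, 0, 0], [0, 0, 0, 0, 0, 0], [0, 0, 0, 0, 0, 0], [0, 0, 0, 0, 0, 0]]' >/dev/null
python3 to.py .5759 .1401 .1765 17.6
```

```text
t 23.45 pos [0.5763 0.1383 0.1864] psi 17.54 tilt 0.06 | rz -0.1 then dx 0.0019 dy 0.0001 dz 0.0099 | gap 0.0300 grip 0.0 F [ 0.5 -0.   0.1]
```

```bash
python3 -m crank '[[0.0018, 0, 0.006, 0, 0, 0], [0, 0, 0.005, 0, 0, 0], [0, 0, 0, 0, 0, 0], [0, 0, 0, 0, 0, 0], [0, 0, 0, 0, 0, 0]]'
python3 -m crank '[[0, 0, 0, 0, 0, 0], [0, 0, 0, 0, 0, 0], [0, 0, 0, 0, 0, 0], [0, 0, 0, 0, 0, 0], [0, 0, 0, 0, 0, 0]]' 0 40
python3 -m crank '[[0, 0, -0.02, 0, 0, 0], [0, 0, -0.02, 0, 0, 0], [0, 0, -0.02, 0, 0, 0], [0, 0, -0.005, 0, 0, 0], [0, 0, 0, 0, 0, 0], [0, 0, 0, 0, 0, 0], [0, 0, 0, 0, 0, 0]]'
python3 to.py .5132 .3310 .24 96
```

```text
clock: 23.87
tcp_pos: [0.5755, 0.1396, 0.1748]
ee_rot: [[-0.301, 0.954, 0.0], [0.954, 0.301, 0.0], [0.0, 0.0, -1.0]]
contact_force: [-0.8, 1.1, -0.5]
finger_gap: 0.0297
gripper_force: 0.0
clock: 24.28
tcp_pos: [0.5758, 0.1396, 0.1751]
ee_rot: [[-0.301, 0.954, 0.001], [0.954, 0.301, -0.0], [-0.0, 0.001, -1.0]]
contact_force: [0.3, 0.1, 2.2]
finger_gap: 0.0061
gripper_force: 42.1
clock: 24.87
tcp_pos: [0.5747, 0.1395, 0.2382]
ee_rot: [[-0.301, 0.954, -0.003], [0.954, 0.301, -0.0], [0.0, -0.003, -1.0]]
contact_force: [-0.5, 0.3, -0.3]
finger_gap: 0.0062
gripper_force: 41.8
t 24.87 pos [0.5747 0.1395 0.2382] psi 17.50 tilt 0.15 | rz -78.5 then dx 0.0411 dy 0.1969 dz -0.0018 | gap 0.0062 grip 41.8 F [-0.5  0.3 -0.3]
```

```bash
python3 -m crank '[[0, 0, 0, 0, 0, -6.54], [0, 0, 0, 0, 0, -6.54], [0, 0, 0, 0, 0, -6.54], [0, 0, 0, 0, 0, -6.54], [0, 0, 0, 0, 0, -6.54], [0, 0, 0, 0, 0, -6.54], [0, 0, 0, 0, 0, -6.54], [0, 0, 0, 0, 0, -6.54]]' >/dev/null
python3 -m crank '[[0, 0, 0, 0, 0, -6.54], [0, 0, 0, 0, 0, -6.54], [0, 0, 0, 0, 0, -6.54], [0, 0, 0, 0, 0, -6.54], [0.0068, 0.0328, 0, 0, 0, 0], [0.0068, 0.0328, 0, 0, 0, 0], [0.0068, 0.0328, 0, 0, 0, 0], [0.0068, 0.0328, 0, 0, 0, 0]]' >/dev/null
python3 -m crank '[[0.0068, 0.0328, 0, 0, 0, 0], [0.0068, 0.0328, 0, 0, 0, 0], [0, 0, 0, 0, 0, 0], [0, 0, 0, 0, 0, 0], [0, 0, 0, 0, 0, 0], [0, 0, 0, 0, 0, 0], [0, 0, 0, 0, 0, 0]]' >/dev/null
python3 to.py .5132 .3310 .181 96
python3 - <<'E'
from h import *
from bench import env
s=env.snapshot("wrist");np.savez("w8.npz",**s);cv2.imwrite("pics/w8.png",s["img"])
E
```

```text
t 26.78 pos [0.5147 0.3299 0.2392] psi 95.89 tilt 0.06 | rz -0.1 then dx 0.0013 dy 0.0012 dz 0.0582 | gap 0.0064 grip 41.8 F [0.7 0.2 0.3]
```

View pics/w8.png

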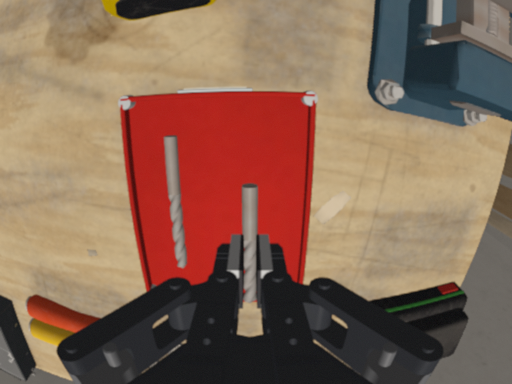

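The long bit lies flat at px (175,200). The held short bit, (250,185) to (249,302), is inside the red tray, clear of the right wall. I'll lower and release it.

```bash
python3 -m crank '[[0.001, 0.001, 0.015, 0, 0, 0], [0, 0, 0.015, 0, 0, 0], [0, 0, 0.01, 0, 0, 0], [0, 0, 0.008, 0, 0, 0], [0, 0, 0, 0, 0, 0], [0, 0, 0, 0, 0, 0], [0, 0, 0, 0, 0, 0]]' >/dev/null
python3 to.py .5132 .3310 .1798 96
```

```text
t 27.42 pos [0.5137 0.332  0.1923] psi 95.97 tilt 0.06 | rz -0.0 then dx 0.0006 dy -0.0010 dz 0.0125 | gap 0.0070 grip 41.8 F [ 0.4  0.7 -0.2]
```

```bash
python3 -m crank '[[0, 0, 0.006, 0, 0, 0], [0, 0, 0.004, 0, 0, 0], [0, 0, 0.0015, 0, 0, 0], [0, 0, 0, 0, 0, 0], [0, 0, 0, 0, 0, 0], [0, 0, 0, 0, 0, 0]]'
python3 -m crank '[[0, 0, 0, 0, 0, 0], [0, 0, 0, 0, 0, 0], [0, 0, 0, 0, 0, 0]]' .025
python3 -m crank '[[0, 0, -0.025, 0, 0, 0], [0, 0, -0.025, 0, 0, 0], [0, 0, -0.03, 0, 0, 0], [0, 0, -0.03, 0, 0, 0], [0, 0, 0, 0, 0, 0]]' .07
python3 to.py .36 .247 .30 11.2
```

```text
clock: 27.92
tcp_pos: [0.5134, 0.3321, 0.1803]
ee_rot: [[-0.995, -0.104, 0.0], [-0.104, 0.995, 0.0], [-0.0, 0.0, -1.0]]
contact_force: [-0.8, 0.8, -0.2]
finger_gap: 0.0062
gripper_force: 41.8
clock: 28.17
tcp_pos: [0.5134, 0.3321, 0.1804]
ee_rot: [[-0.995, -0.104, 0.0], [-0.104, 0.995, 0.0], [-0.0, 0.0, -1.0]]
contact_force: [0.6, 0.4, 0.3]
finger_gap: 0.0246
gripper_force: 0.0
clock: 28.58
tcp_pos: [0.5159, 0.3334, 0.2974]
ee_rot: [[-0.994, -0.104, 0.011], [-0.104, 0.995, 0.006], [-0.011, 0.004, -1.0]]
contact_force: [1.2, 0.2, -0.1]
finger_gap: 0.0697
gripper_force: 0.0
t 28.58 pos [0.5159 0.3334 0.2974] psi 95.99 tilt 0.70 | rz 84.8 then dx -0.0544 dy -0.1697 dz -0.0026 | gap 0.0697 grip 0.0 F [ 1.2  0.2 -0.1]
```

```bash
python3 -m crank '[[0, 0, 0, 0, 0, 7.07], [0, 0, 0, 0, 0, 7.07], [0, 0, 0, 0, 0, 7.07], [0, 0, 0, 0, 0, 7.07], [0, 0, 0, 0, 0, 7.07], [0, 0, 0, 0, 0, 7.07], [0, 0, 0, 0, 0, 7.07], [0, 0, 0, 0, 0, 7.07]]' >/dev/null
python3 -m crank '[[0, 0, 0, 0, 0, 7.07], [0, 0, 0, 0, 0, 7.07], [0, 0, 0, 0, 0, 7.07], [0, 0, 0, 0, 0, 7.07], [-0.0109, -0.034, 0, 0, 0, 0], [-0.0109, -0.034, 0, 0, 0, 0], [-0.0109, -0.034, 0, 0, 0, 0], [-0.0109, -0.034, 0, 0, 0, 0]]' >/dev/null
python3 -m crank '[[-0.0109, -0.034, 0, 0, 0, 0], [0, 0, 0, 0, 0, 0], [0, 0, 0, 0, 0, 0], [0, 0, 0, 0, 0, 0], [0, 0, 0, 0, 0, 0], [0, 0, 0, 0, 0, 0]]' >/dev/null
python3 to.py .36 .247 .20 11.2
python3 - <<'E'
from h import *
from bench import env
s=env.snapshot("wrist");np.savez("w9.npz",**s);cv2.imwrite("pics/w9.png",s["img"])
s2=env.snapshot("top")
print(np.median(s["z_map"][150:230,230:270]),s["origin"])
E
```

```text
t 30.42 pos [0.3584 0.2463 0.2907] psi 11.14 tilt 0.10 | rz -0.1 then dx 0.0004 dy 0.0017 dz 0.0907 | gap 0.0701 grip 0.0 F [ 0.7  0.2 -0.4]
0.20870528 [0.34268092 0.32831931 0.25985395]
```

View pics/w9.png

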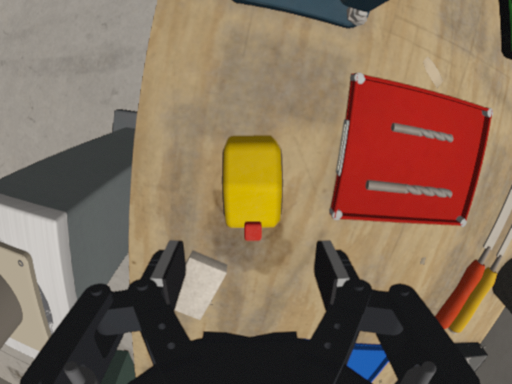

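The wrist view shows the tape measure upright at px (253,182), aligned with the fingers, and both bits flat in the red tray at (410,185) and (423,132). I'll check its position before gripping.

Run:
```python
from h import *
s=dict(np.load("w9.npz"));hs=cv2.cvtColor(s["img"],cv2.COLOR_BGR2HSV).astype(int)
m=((abs(hs[...,0]-25)<6)&(hs[...,1]>150)&(hs[...,2]>120)).astype(np.uint8)
n,l,st,c=cv2.connectedComponentsWithStats(m);i=min(range(1,n),key=lambda i:np.hypot(*(c[i]-(253,182))))
v,u=np.nonzero(l==i);d=wray(s,u,v)
th=np.hypot(u-s["cx"],v-s["cy"])/s["fx"];P=s["origin"]+d/np.cos(th)[:,None]*s["z_map"][v,u][:,None]
print(st[i],"heights pct",np.percentile(P[:,2],[5,25,50,75,95]).round(3));T=P[P[:,2]>.058];print("top pts",len(T),*rect(T))
```

```text
[ 224  139   58   89 4681] heights pct [0.05  0.057 0.062 0.064 0.066]
top pts 3349 [0.35494315 0.27969556] (41.40825271606445, 100.13764953613281) 100.97288799285889
```

Run:
```python
from h import *
s=dict(np.load("w9.npz"))
for u,v in((225,182),(281,182),(253,145),(253,222),(253,231)):
    d=wray(s,[u],[v])[0];th=np.hypot(u-s["cx"],v-s["cy"])/s["fx"];z=np.median(s["z_map"][v-1:v+2,u-1:u+2]);print(u,v,"depth",(s["origin"]+d/np.cos(th)*z).round(4),"plane",wplane(s,np.array([u]),np.array([v]),.066)[0].round(4))
```

```text
225 182 depth [0.3382 0.2634 0.063 ] plane [0.3383 0.2644 0.066 ]
281 182 depth [0.3769 0.2702 0.0604] plane [0.376  0.2718 0.066 ]
253 145 depth [0.3529 0.2901 0.0486] plane [0.3521 0.2933 0.066 ]
253 222 depth [0.3632 0.2377 0.0644] plane [0.363  0.2385 0.066 ]
253 231 depth [0.3643 0.2321 0.0677] plane [0.3645 0.2313 0.066 ]
```

```bash
python3 -m crank '[[0.003, 0.003, 0.02, 0, 0, 0], [0, 0, 0.02, 0, 0, 0], [0, 0, 0.02, 0, 0, 0], [0, 0, 0.02, 0, 0, 0], [0, 0, 0.015, 0, 0, 0], [0, 0, 0, 0, 0, 0], [0, 0, 0, 0, 0, 0], [0, 0, 0, 0, 0, 0]]'
python3 to.py .361 .25 .192 11.2
python3 -m crank '[[0, 0, 0, 0, 0, 0], [0, 0, 0, 0, 0, 0], [0, 0, 0, 0, 0, 0], [0, 0, 0, 0, 0, 0], [0, 0, 0, 0, 0, 0], [0, 0, 0, 0, 0, 0]]' .03 70
python3 -m crank '[[0, 0, -0.015, 0, 0, 0], [0, 0, -0.02, 0, 0, 0], [0, 0, -0.02, 0, 0, 0], [0, 0, -0.02, 0, 0, 0], [0, 0, 0, 0, 0, 0], [0, 0, 0, 0, 0, 0], [0, 0, 0, 0, 0, 0]]'
python3 to.py .52 -.014 .27 -3.5
```

```text
clock: 31.18
tcp_pos: [0.3602, 0.2496, 0.1959]
ee_rot: [[-0.193, 0.981, 0.001], [0.981, 0.193, 0.001], [0.0, 0.001, -1.0]]
contact_force: [0.6, -1.0, 0.3]
finger_gap: 0.0697
gripper_force: 0.0
t 31.18 pos [0.3602 0.2496 0.1959] psi 11.15 tilt 0.07 | rz -0.1 then dx 0.0003 dy 0.0009 dz 0.0039 | gap 0.0697 grip 0.0 F [ 0.6 -1.   0.3]
clock: 31.68
tcp_pos: [0.3602, 0.2496, 0.1965]
ee_rot: [[-0.193, 0.981, 0.002], [0.981, 0.193, 0.001], [0.001, 0.003, -1.0]]
contact_force: [0.1, -1.0, 5.5]
finger_gap: 0.0408
gripper_force: 71.2
clock: 32.27
tcp_pos: [0.3587, 0.2488, 0.2693]
ee_rot: [[-0.193, 0.981, -0.001], [0.981, 0.193, -0.001], [-0.0, -0.001, -1.0]]
contact_force: [0.3, -0.4, -2.5]
finger_gap: 0.0408
gripper_force: 71.6
t 32.27 pos [0.3587 0.2488 0.2693] psi 11.15 tilt 0.08 | rz 14.6 then dx -0.2525 dy 0.1770 dz -0.0007 | gap 0.0408 grip 71.6 F [ 0.3 -0.4 -2.5]
```

```bash
python3 -m crank '[[0, 0, 0, 0, 0, 4.87], [0, 0, 0, 0, 0, 4.87], [0, 0, 0, 0, 0, 4.87], [-0.028, 0.0197, 0, 0, 0, 0], [-0.028, 0.0197, 0, 0, 0, 0], [-0.028, 0.0197, 0, 0, 0, 0], [-0.028, 0.0197, 0, 0, 0, 0], [-0.028, 0.0197, 0, 0, 0, 0]]' >/dev/null
python3 -m crank '[[-0.028, 0.0197, 0, 0, 0, 0], [-0.028, 0.0197, 0, 0, 0, 0], [-0.028, 0.0197, 0, 0, 0, 0], [-0.028, 0.0197, 0, 0, 0, 0], [0, 0, 0, 0, 0, 0], [0, 0, 0, 0, 0, 0], [0, 0, 0, 0, 0, 0], [0, 0, 0, 0, 0, 0]]' >/dev/null
python3 to.py .52 -.014 .201 -3.5
python3 - <<'E'
from h import *
from bench import env
s=env.snapshot("wrist");cv2.imwrite("pics/w10.png",s["img"])
E
```

```text
t 33.60 pos [ 0.5198 -0.0123  0.2688] psi -3.41 tilt 0.21 | rz 0.1 then dx -0.0017 dy 0.0004 dz 0.0678 | gap 0.0412 grip 71.8 F [-0.8  0.6 -3.5]
```

View pics/w10.png

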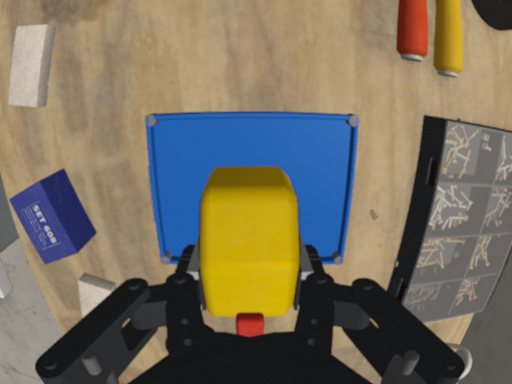

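The tape measure hangs upright at px (250,240), centred between the blue tray's side walls (152, 352). I'll lower it to the tray floor.

```bash
python3 -m crank '[[0, 0, 0.02, 0, 0, 0], [0, 0, 0.02, 0, 0, 0], [0, 0, 0.012, 0, 0, 0], [0, 0, 0.006, 0, 0, 0], [0, 0, 0, 0, 0, 0], [0, 0, 0, 0, 0, 0], [0, 0, 0, 0, 0, 0], [0, 0, 0, 0, 0, 0]]' >/dev/null
python3 to.py .52 -.014 .2008 -3.5
```

```text
t 34.32 pos [ 0.5218 -0.013   0.2133] psi -3.44 tilt 0.13 | rz 0.1 then dx -0.0011 dy -0.0018 dz 0.0125 | gap 0.0407 grip 71.9 F [ 0.4 -0.  -3.9]
```

```bash
python3 -m crank '[[0, 0, 0.006, 0, 0, 0], [0, 0, 0.004, 0, 0, 0], [0, 0, 0.002, 0, 0, 0], [0, 0, 0.0005, 0, 0, 0], [0, 0, 0, 0, 0, 0], [0, 0, 0, 0, 0, 0]]'
python3 -m crank '[[0, 0, 0, 0, 0, 0], [0, 0, 0, 0, 0, 0], [0, 0, 0, 0, 0, 0], [0, 0, 0, 0, 0, 0]]' .06
python3 -m crank '[[0, 0, -0.02, 0, 0, 0], [0, 0, -0.03, 0, 0, 0], [0, 0, -0.03, 0, 0, 0], [0, 0, -0.03, 0, 0, 0], [0, 0, -0.03, 0, 0, 0], [0, 0, 0, 0, 0, 0], [0, 0, 0, 0, 0, 0]]'
python3 -m crank '[[0.03, -0.02, 0, 0, 0, 0], [0.03, -0.02, 0, 0, 0, 0], [0.03, -0.02, 0, 0, 0, 0], [0.03, -0.02, 0, 0, 0, 0], [0.03, -0.02, 0, 0, 0, 0], [0.03, -0.02, 0, 0, 0, 0], [0.03, -0.02, 0, 0, 0, 0], [0.03, -0.02, 0, 0, 0, 0]]' >/dev/null
python3 -m crank '[[0.03, 0, 0, 0, 0, 0], [0.03, 0, 0, 0, 0, 0], [0.03, 0, 0, 0, 0, 0], [0.03, 0, 0, 0, 0, 0], [0, 0, 0, 0, 0, 0], [0, 0, 0, 0, 0, 0]]'
python3 - <<'E'
from h import *
from bench import env
s=env.snapshot("top");cv2.imwrite("pics/top1.png",cv2.resize(s["img"][110:270,30:430],(800,320),interpolation=cv2.INTER_CUBIC))
s=env.snapshot("scene");cv2.imwrite("pics/scene1.png",cv2.resize(s["img"][100:310,150:430],(800,600),interpolation=cv2.INTER_CUBIC))
E
```

```text
clock: 34.82
tcp_pos: [0.5212, -0.0132, 0.2006]
ee_rot: [[0.06, 0.998, -0.0], [0.998, -0.06, 0.0], [0.0, -0.0, -1.0]]
contact_force: [-2.5, 0.2, 5.1]
finger_gap: 0.0408
gripper_force: 73.1
clock: 35.15
tcp_pos: [0.5213, -0.0131, 0.1997]
ee_rot: [[0.06, 0.998, 0.0], [0.998, -0.06, -0.0], [-0.0, 0.0, -1.0]]
contact_force: [-0.2, 0.5, -0.3]
finger_gap: 0.06
gripper_force: 0.0
clock: 35.73
tcp_pos: [0.5223, -0.0132, 0.342]
ee_rot: [[0.06, 0.998, 0.005], [0.998, -0.06, -0.001], [-0.0, 0.005, -1.0]]
contact_force: [0.0, 0.2, -0.4]
finger_gap: 0.0599
gripper_force: 0.0
clock: 36.9
tcp_pos: [0.3826, 0.3568, 0.3378]
ee_rot: [[0.058, 0.998, -0.003], [0.998, -0.058, -0.002], [-0.002, -0.002, -1.0]]
contact_force: [0.2, -0.4, -0.4]
finger_gap: 0.0601
gripper_force: 0.0
```

View pics/top1.png

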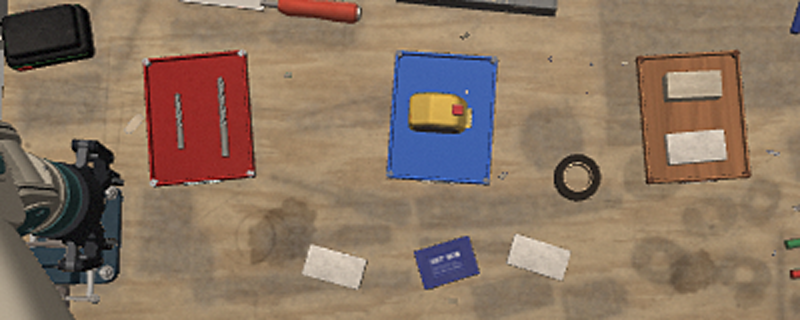

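View pics/scene1.png

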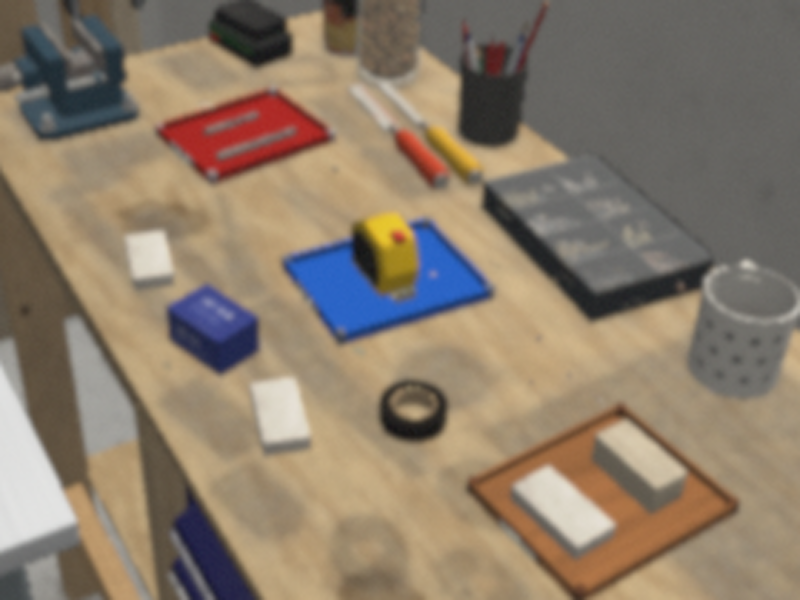

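Both views show every item in its tray: bits at top px (180,120) and (222,117), tape measure upright at (437,112), offcuts at (693,83) and (697,146). The black tape and look-alikes haven't moved, and the arm touches nothing.

```bash
python3 -c "
from bench import env
print(env.close_job())"
```

```text
the job is handed in; nothing more can be done
None
```

I handed the job in at about 37 s: the final top and scene views show both offcuts flat in the wooden tray, both drill bits flat in the red tray, the tape measure upright in the blue tray and the black tape where it was (no verdict was returned).

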